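# Roll the slot cover strip flush

## Task

Take the hand roller from its stand and roll it firmly along the orange cover strip until all six links sit flush in the aluminium rail; about 20 N is right and more than 45 N marks the rail, whose exact height and slope are not known. Press the strip with the roller only, never with the fingers, then park the roller upright in its stand and leave the other things alone.

Things in the scene. Friction and masses are not known exactly. Their poses are not given: they have to be found in the camera images.
- fixture: blue-jawed steel fixture fixed to the bench, base plate 85x270x12 mm, holding an aluminium slotted rail 40 mm wide, 250 mm long, centred over it along this frame's y. Origin: centre of its underside on the bench, z up. Rail top nominally 55 mm above the origin, but packed: truly up to 10 mm higher or lower, and sloping along y up to 0.05 rad either way. Feel for it. The rail marks above 45 N.
- strip_mid (a point): nominal middle of the rail's top face, 55 mm above the fixture's origin, same axes (see there for how far the true height differs). The strip: six hard orange links in the rail's 20 mm slot, y = -90 to +90 mm, each 18 mm wide, 29 mm long, standing 4 to 5 mm proud. A link slides in under 10 N or more (a rolling wheel needs up to 18 N), stays, and stops flush.
- strip_end_a (a point): nominal top of the rail at y = +105 mm in the fixture's frame: here and out to the rail's end the slot is filled flush, a landing for the wheel before it rolls up on link 6. (A tall carton stands behind the middle of the bench, its front at x = 0.50 m: carry the roller across in front of it, with the arm drawn in.)
- strip_end_b (a point): the same at y = -105 mm, the landing beyond link 1.
- stand: roller stand fixed to the bench: two wooden cheeks, tops 62 mm above the bench, on a 110x80 mm steel foot. Origin: centre of its underside, z up. Between the cheeks a well, 62 mm along this frame's x, 54 mm along y, end walls 42 mm high, floor at 6 mm. The roller parks with its wheel in the well and its shoulder bar across the cheeks along x; its handle centre is then 109 mm above the bench.
- roller_grip (a point): centre of the red upright handle (28x28 mm, 54 mm high) of the hand roller (about 0.33 kg), parked in the stand at the start. z up the handle, x along the axle, y the rolling direction. Below this point: neck from 27 mm, steel shoulder bar 90x30 mm (long in x) from 39 to 47 mm, axle at 75 mm, lowest point of the wheel at 97 mm. Either way round works.
- roller_wheel (a joint): angle of the roller's grey wheel (44 mm diameter, 34 mm wide, between fork cheeks 44 mm apart overall) on its axle, rad; spins freely; 0 at the start, unlimited, either sign; 1 rad is 22 mm of rolling.
- tape: roll of black tape lying on the bench, 44 mm across, 19 mm high; bystander; origin at the centre of its underside.
- jar: white jar with blue and green label, 47 mm across, 98 mm high, upright; bystander; origin at the centre of its underside.
- marker: white marker pen with blue cap, 135 mm long, 17 mm thick, lying on the bench; bystander; origin under its middle.
- cap: dark red distributor cap, 67 mm across, 45 mm high; bystander; origin at the centre of its underside.
- link1 (a joint): how far orange link 1 of the strip (centre at y = -75 mm in the fixture's frame) has been pressed in, m: 0 to 0.001 at the start, 0.005 flush with the rail.
- link2 (a joint): how far orange link 2 of the strip (centre at y = -45 mm in the fixture's frame) has been pressed in, m: 0 to 0.001 at the start, 0.005 flush with the rail.
- link3 (a joint): how far orange link 3 of the strip (centre at y = -15 mm in the fixture's frame) has been pressed in, m: 0 to 0.001 at the start, 0.005 flush with the rail.
- link4 (a joint): how far orange link 4 of the strip (centre at y = +15 mm in the fixture's frame) has been pressed in, m: 0 to 0.001 at the start, 0.005 flush with the rail.
- link5 (a joint): how far orange link 5 of the strip (centre at y = +45 mm in the fixture's frame) has been pressed in, m: 0 to 0.001 at the start, 0.005 flush with the rail.
- link6 (a joint): how far orange link 6 of the strip (centre at y = +75 mm in the fixture's frame) has been pressed in, m: 0 to 0.001 at the start, 0.005 flush with the rail.

How it is judged:
On the way, in this order (a step that is already met when the one before it is completed fails the run):
1. the roller is lifted out of its stand (z of roller_grip in the frame of stand above 0.15 m), for 0.1 s.
2. its wheel has rolled at least 44 mm along the strip, either way (horizontal distance between roller_grip and fixture below 0.15 m and (value of joint roller_wheel above 2 rad or value of joint roller_wheel below -2 rad)).
3. all six links are seated (value of joint each of link1, link2, link3, link4, link5, link6 above 0.0035 m), for 0.2 s.
At the end, for the whole second after the job is handed in: all six links stand less than 1.5 mm proud of the rail, and the roller is parked upright in its stand: handle within 12 mm of the stand's centre, its bar down on the cheeks within 4 mm, leaning less than 0.1 rad (all of step 3 and horizontal distance between roller_grip and stand below 0.012 m and z of roller_grip in the frame of stand between 0.105 and 0.113 m and angle between roller_grip's own z axis and vertical below 0.1 rad); the robot touches nothing.
It fails at once if the rail or strip is pressed with more than 45 N (contact force between fixture and anything else above 45 N).
It fails at once if the fingers touch the strip, rail or fixture (contact force between the fingers and fixture above 1 N).
It fails at once if the tape, jar, marker or distributor cap is moved by more than 15 mm (distance of any of tape, jar, marker, cap from where it was at the start of the episode above 0.015 m).
It also fails if it takes over 72 s, if anything falls off the work surface, if the arm or the gripper's body presses on something with over 40 N, if the wrist force passes 120 N, or if a joint passes its speed limit or range.

## Robot

A 6-joint arm with a two-finger parallel gripper is mounted at the origin on a cart in front of the work surface, level with it; the furniture and walls round the work are solid. World frame = base frame: x ahead of the robot, y to its left, z up, the work surface at z = 0. Lengths are in m, angles in rad, forces in N, time in s.
With the tool pointing down it reaches from about 0.375 to 0.975 m from the base axis. Payload 3.8 kg.
Tool frame: the origin (TCP) lies midway between the tips of the shut fingers; the grasp point (between the pads) lies 19 mm behind it (bot.grip_point_offset is the z of the grasp point in the tool frame, in m); z points along the fingers, y is the line along which they close (so a half turn about z gives the same grasp; the last joint's range is limited). The gripper opens to 85 mm and grips with 20 to 120 N. Pads are 22 mm wide; open, the fingers measure 114 mm over their backs; the gripper's body (76 mm by 85 mm) begins 54 mm behind the grasp point. The pads swing forward as they close: fully open they stand 13 mm farther back than shut.
Start: joints at [-1.381, 0.264, 1.604, -0, 1.274, -0.037], TCP at [0.152, -0.658, 0.231] pointing down, gripper open.
Joint ranges: [-2.63, 2.63], [-0.94, 2.18], [0.31, 2.57], [-1.31, 4.45], [0, 2.66], [-2.55, 2.55]. Speed limits (rad/s): [2.57, 2.57, 3.14, 3.14, 3.14, 3.14].

## Interface

Orientations are given as a rotation vector (axis times angle).
In Python, from workcell import sensors, optics, order, bot gives the robot as it stands.
- The arm moves only by the tool play_rows, never from a script. Its argument "commands" is a list of rows, each a list of 6 numbers: the shift along the tool's x, y, z in cm, then the turn, a rotation vector about the tool's x, y, z in rad. In form: [[dx, dy, dz, wx, wy, wz], ...]. A call has 1 to 5 rows; each row shifts and turns the commanded pose from where the row before left it, along the tool's axes as they then stand; what a row does not reach is not made up. A row lasts 1/12 s, in which the tool goes at most 41.7 mm and 7.16 degrees, less where a joint would pass 70% of its speed; a pose out of reach is approached as far as the arm can. A call with a gripper value outside its range is refused whole. "grip" is the closure, from 0 (fully open) to 1 (shut), set as the call begins (left out, the last holds). The fingers move at their own pace and stop on an object; "force" is the grip in N (left out, the last holds). Time passes only in rows, so rows that do not move let the fingers close. It gives the time, the measured TCP pose, the force, the opening and the grip force at its end, in the units of the state.
- sensors.read_state(): the state, without advancing time (a new reading comes with each control period).
- optics.read_camera(name): name is "scene" or "side" or "wrist"; returns the picture (400x640x3 uint8, red, green, blue); there is no depth.
- optics.camera_info(name): a dict with "mtx" (3x3 intrinsics, pixels), "R" (3x3) and "t" (3): a world point X has camera coordinates R X + t. Camera axes: x right, y down, z forward; pixel columns grow to the right and rows downward; lengths in m; the calibration is good to about 2 mm. A picture is of the moment at which its call begins: read the wrist's pose just before it. camera_info takes no time and is no camera call; for the wrist camera it gives the pose at the moment of the call.
- order.finish_job(): hands the job in; it is judged then, once.
The state is a dict: "time": time; "q": joint angles; "joint_vel": joint speeds; "joint_torque": joint torques, N m; "tool_pos": TCP position; "tcp_rot": TCP orientation; "wrist_force": force on the tool from outside, world axes, zero at the start; "torque": the same for the moment, N m; "width": opening from 0.0 (shut) to 1.0 (fully open); "grip_force": force on a finger pad.
Only numpy, scipy, OpenCV 4.12 (cv2) and the standard library are available. Lean on these libraries where they do the work, as an engineer would, in place of code of your own. Each camera call takes 0.05 s, during which the arm holds its last target. There are 200 camera calls.

## Working session

There is one attempt and no reset: what is moved stays moved. The work goes in short steps, Python scripts to look and compute and a tool call to move; the robot and the scene stay as the last step left them, time stands still between calls to the robot, and variables do not carry over. Pictures are saved under pics/ and viewed, at most 10 in all, crops included, and the job is handed in when it is done.

Besides the shell and the picture viewer there is one more tool, called as name([rows], argument=value, ...), one row to a line, values as JSON. play_rows: Moves the arm, as the interface text tells. Its arguments: {"type":"object","properties":{"commands":{"type":"array","items":{"type":"array","items":{"type":"number"}}},"grip":{"type":"number"},"force":{"type":"number"}},"required":["commands"]}

```bash
mkdir -p pics; cat > h.py <<'E'
import numpy as np,cv2
from workcell import sensors,optics,order,bot
def ray(name,u,v,z,info=None):
    i=info or optics.camera_info(name)
    d=np.array(i['R']).T@np.linalg.inv(i['mtx'])@np.array([u,v,1.]); c=-np.array(i['R']).T@np.array(i['t'])
    return c+d*(z-c[2])/d[2]
def proj(name,X,info=None):
    i=info or optics.camera_info(name)
    p=np.array(i['mtx'])@(np.array(i['R'])@np.array(X)+np.array(i['t']));return p[:2]/p[2]
E
python3 - <<'E'
from h import *
s=sensors.read_state();print(s)
for n in('scene','side'):
    im=optics.read_camera(n);cv2.imwrite(f'pics/{n}0.png',im[:,:,::-1])
    i=optics.camera_info(n);print(n,-np.array(i['R']).T@i['t'],i['R'],i['mtx'])
E
```

```text
{'time': 0.0, 'q': array([-1.38092833e+00,  2.64799932e-01,  1.60534591e+00,  1.61397101e-05,
        1.27367952e+00, -3.68947474e-02]), 'joint_vel': array([ 0.00036612,  0.00253219,  0.00019494, -0.00146472, -0.00210498,
       -0.00066407]), 'joint_torque': array([ 5.07731438e-04, -5.15104759e+01, -3.67309856e+01,  4.70132920e-05,
        1.29487971e-02,  2.12520263e-05]), 'tool_pos': array([ 0.15162919, -0.6570201 ,  0.22994566]), 'tcp_rot': array([-3.11920894e+00, -3.55176003e-01,  2.43651948e-04]), 'wrist_force': array([ 0.34552865, -0.04585377,  0.28225207]), 'torque': array([-0.05276308,  0.0014497 ,  0.01679557]), 'grip_force': 0.0, 'width': 0.9968430712857234}
scene [-0.59860929 -0.60502921  0.82354258] [[ 0.4184959  -0.90819251 -0.00689552]
 [-0.44734539 -0.19951777 -0.87182267]
 [ 0.79040704  0.36793889 -0.4897731 ]] [[506.78426177   0.         326.10699729]
 [  0.         506.78426177 195.64598585]
 [  0.           0.           1.        ]]
side [0.45350537 1.19599924 1.10468114] [[-0.99775207 -0.06698411  0.00198257]
 [-0.04407075  0.63358779 -0.77241458]
 [ 0.05048337 -0.77076562 -0.63511557]] [[477.24055865   0.         329.59856816]
 [  0.         477.24055865 196.44892326]
 [  0.           0.           1.        ]]
```

View pics/scene0.png

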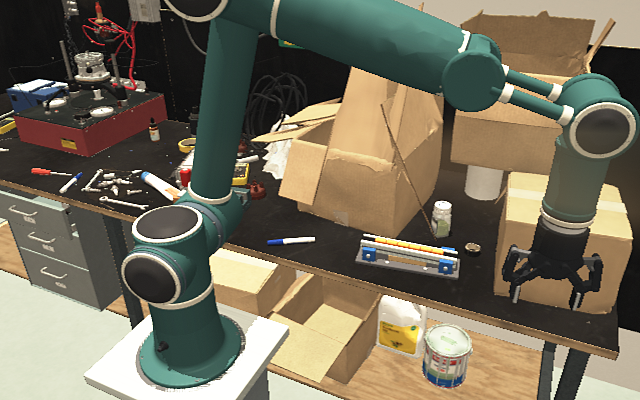

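View pics/side0.png

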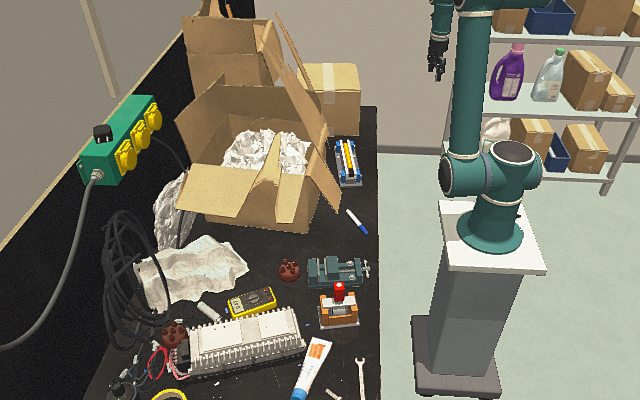

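The scene view shows the fixture with its orange strip at about (408,248), the jar at (442,218), the tape at (472,248), and the marker at (290,240). The side view shows the red roller handle at (339,290) in its stand at (339,310). A vise sits next to it at (337,270), and the cap is at (289,270).

```bash
python3 - <<'E'
from h import *
a=cv2.imread('pics/side0.png');s=cv2.imread('pics/scene0.png')
def mask(im,lo,hi,box):
    h=cv2.cvtColor(im,cv2.COLOR_BGR2HSV);m=cv2.inRange(h,lo,hi);k=np.zeros_like(m);x0,y0,x1,y1=box;k[y0:y1,x0:x1]=m[y0:y1,x0:x1];return k
m=mask(a,(0,200,110),(5,255,255),(320,275,360,305))|mask(a,(175,200,110),(180,255,255),(320,275,360,305))
ys,xs=np.nonzero(m);print('red',xs.min(),xs.max(),ys.min(),ys.max(),xs.mean(),ys.mean());print('handle c',ray('side',xs.mean(),ys.mean(),.112))
for n,im,box in(('side',a,(330,130,365,190)),('scene',s,(350,225,470,275))):
    m=mask(im,(8,150,120),(28,255,255),box);cs=[c for c in cv2.findContours(m,0,2)[0]]
    pts=np.vstack(cs)[:,0];r=cv2.minAreaRect(pts);print(n,len(pts),r)
    b=cv2.boxPoints(r);e=sorted([tuple((b[i]+b[(i+1)%4])/2)+(np.linalg.norm(b[i]-b[(i+1)%4]),) for i in range(4)],key=lambda t:t[2])[:2]
    for t in e: print(t,ray(n,t[0],t[1],.058))
w=mask(s,(100,120,60),(125,255,255),(350,225,470,280));cs=cv2.findContours(w,0,2)[0]
print([cv2.boundingRect(c) for c in cs if cv2.contourArea(c)>15])
cv2.imwrite('pics/crop.png',np.hstack([cv2.resize(a[240:340,270:390],None,fx=3.3,fy=3.3,interpolation=2),cv2.resize(a[120:220,310:430],None,fx=3.3,fy=3.3,interpolation=2)]))
E
```

```text
red 334 344 282 301 338.57516339869284 291.7450980392157
handle c [0.48232585 0.38417496 0.112     ]
side 30 ((347.51922607421875, 155.09616088867188), (25.495098114013672, 4.5106706619262695), 78.69007110595703)
(np.float32(345.01923), np.float32(142.59616), np.float32(4.510689)) [ 0.49785856 -0.41717653  0.058     ]
(np.float32(350.01923), np.float32(167.59616), np.float32(4.510689)) [ 0.47210538 -0.24848849  0.058     ]
scene 71 ((408.9807434082031, 246.09616088867188), (69.42511749267578, 4.118439197540283), 11.309932708740234)
(np.float32(374.9423), np.float32(239.28847), np.float32(4.118427)) [ 0.47381165 -0.24867829  0.058     ]
(np.float32(443.0192), np.float32(252.90385), np.float32(4.118427)) [ 0.48690553 -0.42867776  0.058     ]
[(439, 259, 14, 15), (363, 247, 13, 14), (441, 246, 14, 5)]
```

View pics/crop.png

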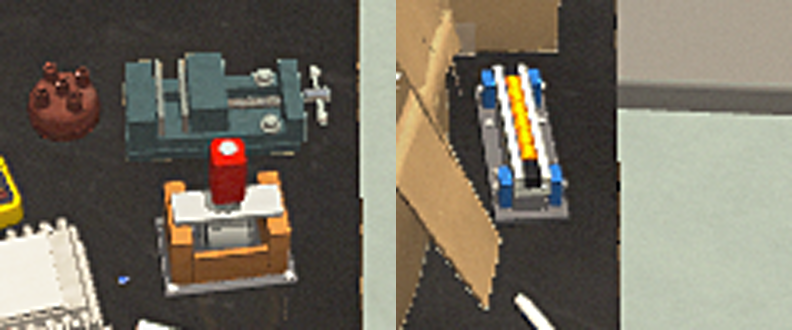

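play_rows([
  [0, 0, -0.3, 0, 0, -0.122],
  [0, 0, -0.3, 0, 0, -0.122],
  [0, 0, -0.3, 0, 0, -0.122],
  [0, 0, -0.3, 0, 0, -0.122],
  [0, 0, -0.3, 0, 0, -0.122],
], grip=0)

```text
time: 0.52
tool_pos: [0.1517, -0.6573, 0.2456]
tcp_rot: [-2.865, -1.284, -0.001]
wrist_force: [0.4, 0.1, -0.1]
width: 1.001
grip_force: 0.0
```

play_rows([
  [0, 0, -0.3, 0, 0, -0.122],
  [0, 0, -0.3, 0, 0, -0.122],
  [0, 0, -0.3, 0, 0, -0.122],
  [0, 0, -0.3, 0, 0, -0.122],
  [0, 0, -0.3, 0, 0, -0.122],
])

```text
time: 0.93
tool_pos: [0.1517, -0.6573, 0.2606]
tcp_rot: [-2.348, -2.086, -0.001]
wrist_force: [-0.0, 0.2, -0.4]
width: 1.002
grip_force: 0.0
```

play_rows([
  [0, 0, 0, 0, 0, -0.122],
  [3, 2, 0, 0, 0, 0],
  [3, 2, 0, 0, 0, 0],
  [3, 2, 0, 0, 0, 0],
  [3, 2, 0, 0, 0, 0],
])

```text
time: 1.35
tool_pos: [0.2323, -0.5363, 0.2604]
tcp_rot: [-2.224, -2.217, -0.001]
wrist_force: [0.6, 0.2, 0.3]
width: 1.002
grip_force: 0.0
```

play_rows([
  [3.4, 2.2, 0, 0, 0, 0],
  [3.4, 2.2, 0, 0, 0, 0],
  [3.4, 2.2, 0, 0, 0, 0],
  [3.4, 2.2, 0, 0, 0, 0],
  [3.4, 2.2, 0, 0, 0, 0],
])

```text
time: 1.77
tool_pos: [0.3427, -0.3661, 0.2608]
tcp_rot: [-2.224, -2.218, -0.0]
wrist_force: [1.6, 0.2, 0.4]
width: 0.999
grip_force: 0.0
```

play_rows([
  [1.5, 2.2, 0, 0, 0, 0],
  [1.5, 2.2, 0, 0, 0, 0],
  [0, 0, 0, 0, 0, 0],
])

```text
time: 2.02
tool_pos: [0.3892, -0.3352, 0.261]
tcp_rot: [2.219, 2.224, 0.004]
wrist_force: [-0.1, 0.6, 0.1]
width: 1.001
grip_force: 0.0
```

```bash
python3 - <<'E'
from h import *
import pickle
i=optics.camera_info('wrist');im=optics.read_camera('wrist');cv2.imwrite('pics/w1.png',im[:,:,::-1]);pickle.dump(i,open('w1.pkl','wb'))
print(sensors.read_state()['tool_pos'],-np.array(i['R']).T@i['t'],i['R'])
E
```

```text
[ 0.38767887 -0.33648999  0.26091373] [ 0.38920339 -0.2580067   0.405168  ] [[ 0.99999536  0.00284972  0.00107373]
 [ 0.00239928 -0.95440507  0.29850494]
 [ 0.00187543 -0.29850098 -0.95440749]]
```

View pics/w1.png

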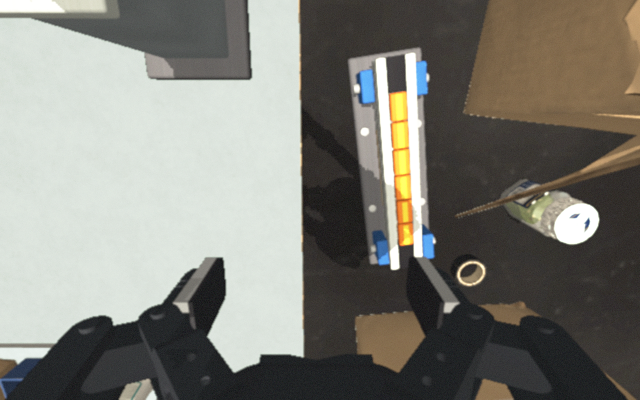

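The wrist view shows the strip from (398,92) to (405,245), the base plate corners at (349,59), (421,49) and (374,265), the tape at (469,270), and the jar at about (560,215). The carton's corner is at (465,115), and the tip of its diagonal flap is near (457,215).

```bash
python3 - <<'E'
from h import *
import pickle
i=pickle.load(open('w1.pkl','rb'));im=cv2.imread('pics/w1.png')
h=cv2.cvtColor(im,cv2.COLOR_BGR2HSV);m=cv2.inRange(h,(8,150,120),(28,255,255));m[:, :370]=0;m[:,430:]=0;m[270:]=0
ys,xs=np.nonzero(m)
P=np.array([ray('wrist',u,v,.059,i) for u,v in zip(xs,ys)])[:,:2].astype(np.float32)
r=cv2.minAreaRect(P);print('strip',r);v=cv2.fitLine(P,cv2.DIST_L2,0,.01,.01).ravel();print(v,'yaw',np.arctan2(-v[0],v[1])%np.pi)
for u,v in((349,59),(421,49),(374,266)):print('plate',ray('wrist',u,v,.012,i))
for u,v in((465,115),(520,303),(457,215)):print('carton',ray('wrist',u,v,0,i),ray('wrist',u,v,.2,i)[:2])
E
```

```text
strip ((0.48713383078575134, -0.3342829644680023), (0.01737889088690281, 0.1780269742012024), 8.105755805969238)
[ 0.14434527 -0.9895274   0.48684835 -0.33498523] yaw 0.14485145
plate [ 0.42787083 -0.20912409  0.012     ]
plate [ 0.51011132 -0.19835476  0.012     ]
plate [ 0.47252775 -0.47755748  0.012     ]
carton [ 0.57681526 -0.27163811  0.        ] [ 0.48420584 -0.26490934]
carton [ 0.70052741 -0.54675242  0.        ] [ 0.5468509  -0.40422107]
carton [ 0.58518873 -0.40497313  0.        ] [ 0.48844598 -0.33242721]
```

play_rows([
  [4, 0, 0, 0, 0, 0],
  [4, 0, 0, 0, 0, 0],
  [4, 0, 0, 0, 0, 0],
  [4, 0, 0, 0, 0, 0],
  [4, 0, 0, 0, 0, 0],
])

```text
time: 2.48
tool_pos: [0.3857, -0.1375, 0.2609]
tcp_rot: [-2.226, -2.216, 0.001]
wrist_force: [2.0, 0.6, -0.7]
width: 0.996
grip_force: 0.0
```

play_rows([
  [4, 0, 0, 0, 0, 0],
  [4, 0, 0, 0, 0, 0],
  [4, 0, 0, 0, 0, 0],
  [4, 0, 0, 0, 0, 0],
  [4, 0, 0, 0, 0, 0],
])

```text
time: 2.9
tool_pos: [0.3866, 0.0625, 0.2613]
tcp_rot: [2.225, 2.217, -0.0]
wrist_force: [1.7, -0.4, -0.2]
width: 1.005
grip_force: 0.0
```

play_rows([
  [4, 0, 0, 0, 0, 0],
  [4, 0, 0, 0, 0, 0],
  [4, 0, 0, 0, 0, 0],
  [4, 0, 0, 0, 0, 0],
  [4, 1, 0, 0, 0, 0],
])

```text
time: 3.32
tool_pos: [0.3964, 0.2627, 0.2611]
tcp_rot: [2.223, 2.219, -0.002]
wrist_force: [1.6, -0.8, 1.3]
width: 1.0
grip_force: 0.0
```

play_rows([
  [3, 2, 0, 0, 0, 0],
  [3, 2, 0, 0, 0, 0],
  [0, 2, 0, 0, 0, 0],
  [0, 0, 0, 0, 0, 0],
])

```text
time: 3.65
tool_pos: [0.4608, 0.3221, 0.2603]
tcp_rot: [2.222, 2.219, -0.001]
wrist_force: [-0.2, -0.6, 0.4]
width: 0.998
grip_force: 0.0
```

```bash
python3 - <<'E'
from h import *
import pickle
i=optics.camera_info('wrist');im=optics.read_camera('wrist');cv2.imwrite('pics/w2.png',im[:,:,::-1]);pickle.dump(i,open('w2.pkl','wb'))
print(sensors.read_state()['tool_pos'])
E
```

```text
[0.45909118 0.32117435 0.26025721]
```

View pics/w2.png

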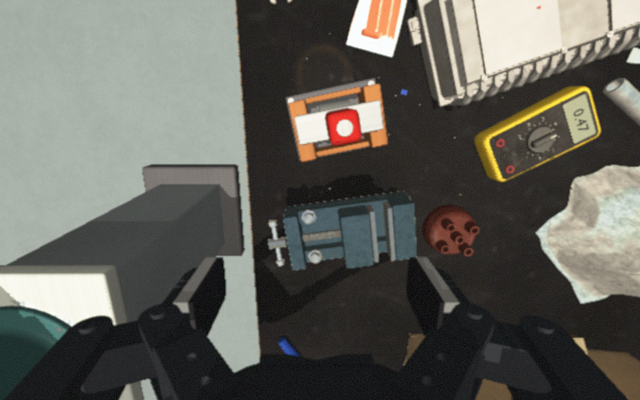

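The wrist view shows the red handle's top at (344,127). The light bar runs across the stand from (296,122) to (386,118), and the wooden cheeks are at about (300,130) and (378,118). The vise lies clear below, around (350,230).

```bash
python3 - <<'E'
from h import *
import pickle
i=pickle.load(open('w2.pkl','rb'));im=cv2.imread('pics/w2.png')
h=cv2.cvtColor(im,cv2.COLOR_BGR2HSV)
box=np.zeros(h.shape[:2],np.uint8);box[75:170,280:395]=255
def rect(m,z):
    c=max(cv2.findContours(m&box,0,2)[0],key=cv2.contourArea)[:,0]
    P=np.array([ray('wrist',u,v,z,i)[:2] for u,v in c],np.float32);r=cv2.minAreaRect(P);return c.min(0),c.max(0),r
print('bar',rect(cv2.inRange(h,(0,0,170),(180,60,255)),.070))
red=cv2.inRange(h,(0,180,60),(4,255,255))|cv2.inRange(h,(174,180,60),(180,255,255))
bright=cv2.inRange(im,(0,0,200),(80,80,255))
print('red',rect(red,.136));print('bright',rect(bright,.136))
print('wood',rect(cv2.inRange(h,(8,120,80),(20,255,255))|red|cv2.inRange(h,(0,0,170),(180,60,255)),.062))
print('circ',ray('wrist',344,127,.136,i))
for u,v in((287,98),(377,80),(302,161),(389,147)):print('corner',ray('wrist',u,v,.062,i),ray('wrist',u,v,.006,i))
for u,v in((350,190),(350,215)):print('vise',ray('wrist',u,v,.06,i))
E
```

```text
bar (array([295, 101], dtype=int32), array([382, 144], dtype=int32), ((0.48476773500442505, 0.37954166531562805), (0.08921065181493759, 0.029416466131806374), 10.737569808959961))
red (array([327, 110], dtype=int32), array([360, 145], dtype=int32), ((0.4842778444290161, 0.37974515557289124), (0.025908060371875763, 0.027658924460411072), 11.242424964904785))
bright (array([329, 111], dtype=int32), array([360, 142], dtype=int32), ((0.4847602844238281, 0.3799870014190674), (0.024365587159991264, 0.023952245712280273), 11.217107772827148))
wood (array([288,  80], dtype=int32), array([387, 161], dtype=int32), ((0.485443115234375, 0.37972915172576904), (0.09751002490520477, 0.0688059851527214), 11.71941089630127))
circ [0.48481286 0.37981321 0.136     ]
corner [0.43113138 0.40387124 0.062     ] [0.42622841 0.40455387 0.006     ]
corner [0.52395386 0.42135974 0.062     ] [0.53423845 0.42490383 0.006     ]
corner [0.44585056 0.3376333  0.062     ] [0.44335593 0.32747812 0.006     ]
corner [0.54106068 0.35298782 0.062     ] [0.55414428 0.34534494 0.006     ]
vise [0.50028393 0.30374333 0.06      ]
vise [0.50127347 0.2732649  0.06      ]
```

play_rows([
  [2.9, 1.3, 0, 0, 0, 0],
  [2.9, 1.2, 2, 0, 0, 0],
  [0, 0, 4, 0, 0, -0.0965],
  [0, 0, 4, 0, 0, -0.0965],
  [0, 0, 0, 0, 0, 0],
])

```text
time: 4.12
tool_pos: [0.4772, 0.3746, 0.1518]
tcp_rot: [-1.995, -2.421, 0.026]
wrist_force: [-1.7, -1.8, -1.7]
width: 1.001
grip_force: 0.0
```

play_rows([
  [0, 0, 0, 0, 0, 0],
  [0, 0, 0, 0, 0, 0],
])

```text
time: 4.28
tool_pos: [0.4835, 0.3791, 0.1631]
tcp_rot: [2.003, 2.419, 0.002]
wrist_force: [0.3, -0.4, 1.3]
width: 1.003
grip_force: 0.0
```

```bash
cat >> h.py <<'E'
from scipy.spatial.transform import Rotation as Ro
def to(x,y,z,yaw):
    "rows-units offset (cm in tool axes, rotvec) from measured pose to target; yaw of tool x"
    s=sensors.read_state();R=Ro.from_rotvec(s['tcp_rot']);c,n=np.cos(yaw),np.sin(yaw)
    T=Ro.from_matrix(np.array([[c,n,0],[n,-c,0],[0,0,-1]]))
    print('t',round(s['time'],2),'pos',s['tool_pos'].round(4),'F',s['wrist_force'].round(1),'d cm',(R.inv().apply(np.array([x,y,z])-s['tool_pos'])*100).round(2),'rot',(R.inv()*T).as_rotvec().round(4),'q',s['q'].round(2))
E
python3 -c "
from h import *
to(.4848,.3798,.092,np.pi/2+.193)"
```

```text
t 4.28 pos [0.4835 0.3791 0.1631] F [ 0.3 -0.4  1.3] d cm [0.04 0.14 7.11] rot [ 0.0012 -0.0005 -0.0054] q [ 0.62  0.2   1.81 -0.    1.13  0.44]
```

play_rows([
  [0, 0.1, 1.5, 0, 0, 0],
  [0, 0, 1.5, 0, 0, 0],
  [0, 0, 1.5, 0, 0, 0],
  [0, 0, 1.5, 0, 0, 0],
  [0, 0, 1.1, 0, 0, 0],
])

```text
time: 4.7
tool_pos: [0.4859, 0.3807, 0.0934]
tcp_rot: [2.001, 2.42, 0.008]
wrist_force: [0.4, -0.3, 1.0]
width: 1.0
grip_force: 0.0
```

play_rows([
  [0, 0, 0, 0, 0, 0],
  [0, 0, 0, 0, 0, 0],
  [0, 0, 0, 0, 0, 0],
  [0, 0, 0, 0, 0, 0],
  [0, 0, 0, 0, 0, 0],
], grip=1, force=110)

```text
time: 5.12
tool_pos: [0.4848, 0.3805, 0.0922]
tcp_rot: [2.0, 2.422, 0.004]
wrist_force: [-4.1, -2.5, 2.5]
width: 0.313
grip_force: 108.4
```

play_rows([
  [0, 0, 0, 0, 0, 0],
  [0, 0, 0, 0, 0, 0],
  [0, 0, 0, 0, 0, 0],
  [0, 0, 0, 0, 0, 0],
])

```text
time: 5.45
tool_pos: [0.4849, 0.3806, 0.0921]
tcp_rot: [1.999, 2.422, 0.004]
wrist_force: [1.1, 0.6, 5.3]
width: 0.313
grip_force: 109.1
```

```bash
python3 -c "
from h import *
to(.4848,.3798,.25,np.pi/2+.193)"
```

```text
t 5.45 pos [0.4849 0.3806 0.0921] F [1.1 0.6 5.3] d cm [-6.000e-02  1.000e-02 -1.579e+01] rot [ 0.0026 -0.0013 -0.0021] q [0.63 0.27 1.86 0.   1.   0.43]
```

```bash
python3 - <<'E'
from h import *
import pickle
i=pickle.load(open('w1.pkl','rb'))
def tri(o):
    A=[];b=[]
    for n,u,v in o:
        k=i if n=='wrist' else optics.camera_info(n)
        R=np.array(k['R']);c=-R.T@k['t'];d=R.T@np.linalg.inv(k['mtx'])@[u,v,1];d/=np.linalg.norm(d);M=np.eye(3)-np.outer(d,d);A.append(M);b.append(M@c)
    X=np.linalg.lstsq(np.vstack(A),np.hstack(b),rcond=None)[0];return X.round(3),[proj(n,X,i if n=='wrist' else None).round(0) for n,_,_ in o]
print(tri([('wrist',457,215),('scene',435,230)]))
print(tri([('wrist',457,215),('side',338,213)]))
print(tri([('scene',435,230),('side',338,213)]))
print(tri([('wrist',465,115),('scene',387,236)]))
to(.4718,-.230,.25,np.pi/2+.145)
E
```

```text
(array([ 0.554, -0.384,  0.072]), [array([460., 219.]), array([433., 231.])])
(array([ 0.597, -0.428, -0.237]), [array([413., 187.]), array([321., 197.])])
(array([ 0.581, -0.3  , -0.068]), [array([402., 260.]), array([322., 185.])])
(array([ 0.563, -0.263,  0.02 ]), [array([462., 108.]), array([390., 235.])])
t 5.45 pos [0.4849 0.3806 0.0921] F [1.1 0.6 5.3] d cm [-59.69 -12.83 -15.9 ] rot [ 0.0026 -0.0013  0.0459] q [0.63 0.27 1.86 0.   1.   0.43]
```

play_rows([
  [0, 0, -2, 0, 0, 0],
  [0, 0, -2.8, 0, 0, 0],
  [0, 0, -2.8, 0, 0, 0],
  [0, 0, -2.8, 0, 0, 0],
  [0, 0, -2.8, 0, 0, 0],
])

```text
time: 5.87
tool_pos: [0.483, 0.3793, 0.2223]
tcp_rot: [-1.999, -2.423, 0.004]
wrist_force: [1.1, 0.4, -3.2]
width: 0.313
grip_force: 108.6
```

play_rows([
  [0, 0, -2.6, 0, 0, 0.048],
  [-1, -2.2, 0, 0, 0, 0],
  [-2.5, -2.2, 0, 0, 0, 0],
  [-2.5, -2.2, 0, 0, 0, 0],
  [-3, -2.2, 0, 0, 0, 0],
])

```text
time: 6.28
tool_pos: [0.408, 0.2775, 0.2473]
tcp_rot: [-2.055, -2.375, 0.002]
wrist_force: [-0.3, -0.3, -2.1]
width: 0.316
grip_force: 109.3
```

```bash
python3 - <<'E'
from h import *
im=optics.read_camera('scene');im2=optics.read_camera('side')
cv2.imwrite('pics/s3.png',np.vstack([np.hstack([im[0:290,150:550],im2[0:290,130:530]])])[:,:,::-1])
to(.39,0,.25,np.pi/2+.145)
E
```

```text
t 6.38 pos [0.4053 0.2736 0.2459] F [-0.   0.1 -3.1] d cm [-26.88  -5.38  -0.27] rot [-0.0061  0.0041 -0.0033] q [ 0.54 -0.1   1.97 -0.    1.28  0.4 ]
```

View pics/s3.png

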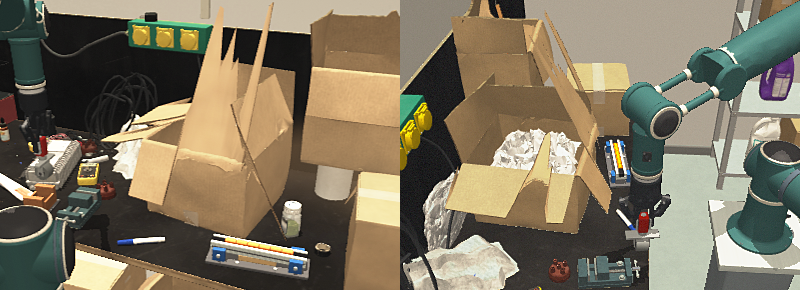

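play_rows([
  [-3.8, -0.8, 0, 0, 0, 0],
  [-3.8, -0.8, 0, 0, 0, 0],
  [-3.8, -0.8, 0, 0, 0, 0],
  [-3.8, -0.8, 0, 0, 0, 0],
  [-3.8, -0.8, 0, 0, 0, 0],
])

```text
time: 6.8
tool_pos: [0.3963, 0.0831, 0.2478]
tcp_rot: [-2.056, -2.375, 0.001]
wrist_force: [1.5, 0.8, -2.1]
width: 0.313
grip_force: 109.5
```

play_rows([
  [-3.9, -0.8, 0, 0, 0, 0],
  [-3.9, -0.5, 0, 0, 0, 0],
  [-3.6, -0.5, 0, 0, 0, 0],
  [-3.6, -0.5, 0, 0, 0, 0],
  [-3.6, -0.5, 0, 0, 0, 0],
])

```text
time: 7.22
tool_pos: [0.3954, -0.1053, 0.248]
tcp_rot: [-2.057, -2.374, -0.0]
wrist_force: [1.7, -0.1, -3.3]
width: 0.317
grip_force: 109.5
```

play_rows([
  [-3.6, -0.5, 0, 0, 0, 0],
  [-3.0, -0.5, 0, 0, 0, 0],
  [0, 0, 0, 0, 0, 0],
  [0, 0, 0, 0, 0, 0],
  [0, 0, 0, 0, 0, 0],
])

```text
time: 7.63
tool_pos: [0.3951, -0.17, 0.2477]
tcp_rot: [-2.057, -2.372, -0.0]
wrist_force: [-0.1, 0.8, -2.9]
width: 0.318
grip_force: 109.4
```

```bash
python3 - <<'E'
from h import *
to(.4718,-.230,.165,np.pi/2+.145)
E
```

```text
t 7.63 pos [ 0.3951 -0.17    0.2477] F [-0.1  0.8 -2.9] d cm [-7.03  6.75  8.25] rot [-0.001  -0.0015 -0.003 ] q [-0.46 -0.23  2.07  0.    1.3  -0.61]
```

play_rows([
  [-2.4, 2.2, 0, 0, 0, 0],
  [-2.3, 2.3, 0, 0, 0, 0],
  [-2.3, 2.3, 0, 0, 0, 0],
  [0, 0, 2, 0, 0, 0],
  [0, 0, 2, 0, 0, 0],
])

```text
time: 8.05
tool_pos: [0.4757, -0.2298, 0.2091]
tcp_rot: [2.053, 2.374, 0.002]
wrist_force: [-0.8, -0.0, -3.1]
width: 0.315
grip_force: 109.9
```

play_rows([
  [0, 0, 2, 0, 0, 0],
  [0, 0, 2, 0, 0, 0],
  [0, 0, 0, 0, 0, 0],
  [0, 0, 0, 0, 0, 0],
])

```text
time: 8.38
tool_pos: [0.4718, -0.2279, 0.1669]
tcp_rot: [-2.052, -2.374, 0.001]
wrist_force: [-0.1, -0.1, -2.4]
width: 0.316
grip_force: 109.6
```

```bash
python3 - <<'E'
from h import *
to(.4718,-.230,.165,np.pi/2+.145)
im2=optics.read_camera('side');im=optics.read_camera('scene')
cv2.imwrite('pics/s4.png',np.hstack([cv2.resize(im[150:300,320:520],None,fx=2,fy=2),cv2.resize(im2[80:230,260:460],None,fx=2,fy=2)])[:,:,::-1])
E
```

```text
t 8.38 pos [ 0.4718 -0.2279  0.1669] F [-0.1 -0.1 -2.4] d cm [-0.21 -0.03  0.19] rot [-0.0031 -0.0026  0.0001] q [-0.5   0.03  1.99  0.    1.12 -0.64]
```

View pics/s4.png

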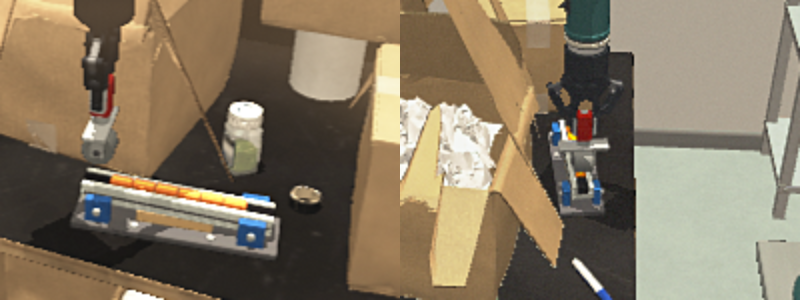

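The scene view shows the wheel hanging over the +y end of the rail. The side view shows the roller lined up with the rail, clear of the carton flap. I'll triangulate the strip's ends to get a rough rail height before feeling for it.

```bash
python3 - <<'E'
from h import *
import pickle
w=pickle.load(open('w1.pkl','rb'));I={'wrist':w,'scene':optics.camera_info('scene'),'side':optics.camera_info('side')}
def ends(f,box):
    im=cv2.imread(f);m=cv2.inRange(cv2.cvtColor(im,cv2.COLOR_BGR2HSV),(8,150,120),(28,255,255));k=m*0;x0,y0,x1,y1=box;k[y0:y1,x0:x1]=m[y0:y1,x0:x1]
    ys,xs=np.nonzero(k);P=np.c_[xs,ys].astype(float);c=P.mean(0);d=np.linalg.svd(P-c,full_matrices=False)[2][0];t=(P-c)@d
    return c+d*t.min(),c+d*t.max(),c
E={'wrist':ends('pics/w1.png',(370,80,430,260)),'scene':ends('pics/scene0.png',(350,225,470,275)),'side':ends('pics/side0.png',(330,130,365,190))}
for n in E:
    e=E[n]; a,b=e[:2]
    if ray(n,*a,.058,I[n])[1]<ray(n,*b,.058,I[n])[1]: a,b=b,a
    E[n]=(a,b,e[2])
for use in(('wrist','scene','side'),('wrist','scene'),('wrist','side')):
  for j in range(3):
    A=[];q=[]
    for n in use:
        R=np.array(I[n]['R']);c=-R.T@I[n]['t'];d=R.T@np.linalg.inv(I[n]['mtx'])@[*E[n][j],1];d/=np.linalg.norm(d);M=(np.eye(3)-np.outer(d,d))/np.linalg.norm(c-[.48,-.33,.05]);A.append(M);q.append(M@c)
    print(use,'abm'[j],np.linalg.lstsq(np.vstack(A),np.hstack(q),rcond=None)[0].round(4))
E
```

```text
('wrist', 'scene', 'side') a [ 0.4743 -0.2461  0.0569]
('wrist', 'scene', 'side') b [ 0.5024 -0.4272  0.049 ]
('wrist', 'scene', 'side') m [ 0.4891 -0.3352  0.0497]
('wrist', 'scene') a [ 0.4753 -0.2459  0.0537]
('wrist', 'scene') b [ 0.5031 -0.4279  0.0473]
('wrist', 'scene') m [ 0.4902 -0.3357  0.0465]
('wrist', 'side') a [ 0.4735 -0.246   0.0607]
('wrist', 'side') b [ 0.501  -0.4249  0.0539]
('wrist', 'side') m [ 0.4874 -0.3334  0.0555]
```

play_rows([
  [-0.2, 0, 0.7, 0, 0, 0],
  [0, 0, 0.7, 0, 0, 0],
  [0, 0, 0, 0, 0, 0],
  [0, 0, 0, 0, 0, 0],
])

```text
time: 8.82
tool_pos: [0.4725, -0.2318, 0.1539]
tcp_rot: [-2.057, -2.374, 0.0]
wrist_force: [-0.0, -0.4, -4.1]
width: 0.314
grip_force: 109.7
```

play_rows([
  [0, 0, 0.4, 0, 0, 0],
  [0, 0, 0.4, 0, 0, 0],
  [0, 0, 0.05, 0, 0, 0],
  [0, 0, 0.05, 0, 0, 0],
  [0, 0, 0.05, 0, 0, 0],
])

```text
time: 9.23
tool_pos: [0.4729, -0.232, 0.1447]
tcp_rot: [-2.057, -2.374, 0.0]
wrist_force: [0.5, -0.2, -2.6]
width: 0.312
grip_force: 109.7
```

play_rows([
  [0, 0, 0.05, 0, 0, 0],
  [0, 0, 0.05, 0, 0, 0],
  [0, 0, 0.05, 0, 0, 0],
  [0, 0, 0.05, 0, 0, 0],
  [0, 0, 0.05, 0, 0, 0],
])

```text
time: 9.65
tool_pos: [0.473, -0.232, 0.1423]
tcp_rot: [2.057, 2.374, 0.0]
wrist_force: [-0.0, 0.7, -2.3]
width: 0.311
grip_force: 109.7
```

play_rows([
  [0, 0, 0.06, 0, 0, 0],
  [0, 0, 0.06, 0, 0, 0],
  [0, 0, 0.06, 0, 0, 0],
  [0, 0, 0.06, 0, 0, 0],
  [0, 0, 0.06, 0, 0, 0],
])

```text
time: 10.07
tool_pos: [0.473, -0.2321, 0.1394]
tcp_rot: [2.057, 2.374, -0.0]
wrist_force: [-1.9, -0.2, 2.4]
width: 0.314
grip_force: 110.3
```

play_rows([
  [0, 0, 0.04, 0, 0, 0],
  [0, 0, 0.04, 0, 0, 0],
  [0, 0, 0.04, 0, 0, 0],
  [0, 0, 0, 0, 0, 0],
])

```text
time: 10.4
tool_pos: [0.4732, -0.2327, 0.1393]
tcp_rot: [2.056, 2.374, -0.001]
wrist_force: [-3.1, -0.4, 5.0]
width: 0.314
grip_force: 110.9
```

play_rows([
  [0, 0, 0.08, 0, 0, 0],
  [0, 0, 0.08, 0, 0, 0],
  [0, 0, 0, 0, 0, 0],
])

```text
time: 10.65
tool_pos: [0.4735, -0.2334, 0.1392]
tcp_rot: [2.055, 2.373, -0.002]
wrist_force: [-4.7, -1.2, 12.4]
width: 0.318
grip_force: 111.8
```

```bash
python3 -c "
from h import *
to(.5036,-.4388,.13,np.pi/2+.150)"
```

```text
t 10.65 pos [ 0.4735 -0.2334  0.1392] F [-4.7 -1.2 12.4] d cm [-20.75   0.05   0.98] rot [ 0.0007  0.0031 -0.0064] q [-0.5   0.06  2.01 -0.    1.06 -0.65]
```

play_rows([
  [-0.2, 0, 0.05, 0, 0, 0],
  [-0.2, 0, 0.05, 0, 0, 0],
  [-0.2, 0, 0.03, 0, 0, 0],
  [-0.2, 0, 0.02, 0, 0, 0],
  [-0.2, 0, 0.02, 0, 0, 0],
])

```text
time: 11.07
tool_pos: [0.4751, -0.2427, 0.1387]
tcp_rot: [2.055, 2.373, -0.0]
wrist_force: [-6.9, 0.8, 17.8]
width: 0.307
grip_force: 112.5
```

play_rows([
  [-0.2, 0, 0.01, 0, 0, 0],
  [-0.2, 0, 0.01, 0, 0, 0],
  [-0.2, 0, 0.01, 0, 0, 0],
])

```text
time: 11.32
tool_pos: [0.4761, -0.2498, 0.1383]
tcp_rot: [2.054, 2.372, -0.002]
wrist_force: [-5.9, -0.8, 16.2]
width: 0.314
grip_force: 112.4
```

play_rows([
  [-0.2, 0, 0.02, 0, 0, 0],
  [-0.2, 0, 0.02, 0, 0, 0],
  [-0.2, 0, 0.02, 0, 0, 0],
  [-0.2, 0, 0.02, 0, 0, 0],
  [-0.2, 0, 0.01, 0, 0, 0],
])

```text
time: 11.73
tool_pos: [0.4776, -0.2601, 0.1378]
tcp_rot: [2.053, 2.371, -0.003]
wrist_force: [-7.3, -1.8, 17.9]
width: 0.308
grip_force: 112.4
```

play_rows([
  [-0.2, 0, 0.01, 0, 0, 0],
  [-0.2, 0, 0.01, 0, 0, 0],
  [-0.2, 0, 0.01, 0, 0, 0],
  [-0.2, 0, 0.01, 0, 0, 0],
  [-0.2, 0, 0.01, 0, 0, 0],
])

```text
time: 12.15
tool_pos: [0.4788, -0.268, 0.1374]
tcp_rot: [2.056, 2.373, 0.001]
wrist_force: [-7.2, 4.1, 21.7]
width: 0.312
grip_force: 112.7
```

play_rows([
  [-0.2, 0, 0.01, 0, 0, 0],
  [-0.2, 0, 0.01, 0, 0, 0],
  [-0.2, 0, 0.01, 0, 0, 0],
  [-0.2, 0, 0.01, 0, 0, 0],
  [-0.2, 0, 0.01, 0, 0, 0],
])

```text
time: 12.57
tool_pos: [0.4807, -0.2798, 0.1369]
tcp_rot: [2.053, 2.371, -0.003]
wrist_force: [-6.0, -0.9, 16.9]
width: 0.314
grip_force: 112.6
```

play_rows([
  [-0.2, 0, 0.01, 0, 0, 0],
  [-0.2, 0, 0.01, 0, 0, 0],
  [-0.2, 0, 0.01, 0, 0, 0],
  [-0.2, 0, 0.01, 0, 0, 0],
  [-0.2, 0, 0.01, 0, 0, 0],
])

```text
time: 12.98
tool_pos: [0.4821, -0.2899, 0.1364]
tcp_rot: [2.053, 2.371, -0.003]
wrist_force: [-6.4, -0.7, 15.7]
width: 0.31
grip_force: 112.6
```

play_rows([
  [-0.2, 0, 0.03, 0, 0, 0],
  [-0.2, 0, 0.02, 0, 0, 0],
  [-0.2, 0, 0.02, 0, 0, 0],
  [-0.2, 0, 0.01, 0, 0, 0],
  [-0.2, 0, 0.01, 0, 0, 0],
])

```text
time: 13.4
tool_pos: [0.4833, -0.2979, 0.136]
tcp_rot: [2.056, 2.372, 0.001]
wrist_force: [-6.8, 4.0, 21.7]
width: 0.313
grip_force: 112.8
```

play_rows([
  [-0.2, 0, 0.01, 0, 0, 0],
  [-0.2, 0, 0.01, 0, 0, 0],
  [-0.2, 0, 0.01, 0, 0, 0],
  [-0.2, 0, 0.01, 0, 0, 0],
  [-0.2, 0, 0.01, 0, 0, 0],
])

```text
time: 13.82
tool_pos: [0.4852, -0.3099, 0.1354]
tcp_rot: [2.052, 2.37, -0.003]
wrist_force: [-5.9, -1.7, 17.0]
width: 0.313
grip_force: 112.6
```

play_rows([
  [-0.2, 0, 0.01, 0, 0, 0],
  [-0.2, 0, 0.01, 0, 0, 0],
  [-0.2, 0, 0.01, 0, 0, 0],
  [-0.2, 0, 0.01, 0, 0, 0],
  [-0.2, 0, 0.02, 0, 0, 0],
])

```text
time: 14.23
tool_pos: [0.4866, -0.32, 0.1349]
tcp_rot: [2.052, 2.37, -0.003]
wrist_force: [-6.2, 0.4, 17.8]
width: 0.316
grip_force: 112.6
```

play_rows([
  [-0.2, 0, 0.02, 0, 0, 0],
  [-0.2, 0, 0.01, 0, 0, 0],
  [-0.2, 0, 0.02, 0, 0, 0],
  [-0.2, 0, 0.01, 0, 0, 0],
  [-0.2, 0, 0.01, 0, 0, 0],
])

```text
time: 14.65
tool_pos: [0.4878, -0.328, 0.1345]
tcp_rot: [2.055, 2.372, 0.001]
wrist_force: [-6.5, 3.4, 22.2]
width: 0.316
grip_force: 112.7
```

play_rows([
  [-0.2, 0, 0.01, 0, 0, 0],
  [-0.2, 0, 0.01, 0, 0, 0],
  [-0.2, 0, 0.02, 0, 0, 0],
  [-0.2, 0, 0.01, 0, 0, 0],
  [-0.2, 0, 0.01, 0, 0, 0],
])

```text
time: 15.07
tool_pos: [0.4897, -0.3399, 0.1339]
tcp_rot: [2.052, 2.37, -0.003]
wrist_force: [-5.2, -0.0, 18.0]
width: 0.315
grip_force: 112.6
```

play_rows([
  [-0.2, 0, 0.01, 0, 0, 0],
  [-0.2, 0, 0.01, 0, 0, 0],
  [-0.2, 0, 0.02, 0, 0, 0],
  [-0.2, 0, 0.01, 0, 0, 0],
  [-0.2, 0, 0.01, 0, 0, 0],
])

```text
time: 15.48
tool_pos: [0.4911, -0.35, 0.1334]
tcp_rot: [2.052, 2.369, -0.003]
wrist_force: [-4.9, -0.9, 16.9]
width: 0.315
grip_force: 112.6
```

play_rows([
  [-0.2, 0, 0.01, 0, 0, 0],
  [-0.2, 0, 0.01, 0, 0, 0],
  [-0.2, 0, 0.01, 0, 0, 0],
  [-0.2, 0, 0.01, 0, 0, 0],
  [-0.2, 0, 0.01, 0, 0, 0],
])

```text
time: 15.9
tool_pos: [0.4923, -0.3575, 0.1331]
tcp_rot: [2.055, 2.371, 0.001]
wrist_force: [-6.0, 4.0, 21.0]
width: 0.316
grip_force: 112.8
```

play_rows([
  [-0.2, 0, 0.02, 0, 0, 0],
  [-0.2, 0, 0.01, 0, 0, 0],
  [-0.2, 0, 0.02, 0, 0, 0],
  [-0.2, 0, 0.01, 0, 0, 0],
  [-0.2, 0, 0.01, 0, 0, 0],
])

```text
time: 16.32
tool_pos: [0.4942, -0.3698, 0.1324]
tcp_rot: [2.051, 2.369, -0.003]
wrist_force: [-5.8, -1.6, 17.8]
width: 0.315
grip_force: 112.6
```

play_rows([
  [-0.2, 0, 0.01, 0, 0, 0],
  [-0.2, 0, 0.01, 0, 0, 0],
  [-0.2, 0, 0.02, 0, 0, 0],
  [-0.2, 0, 0.01, 0, 0, 0],
  [-0.2, 0, 0.01, 0, 0, 0],
])

```text
time: 16.73
tool_pos: [0.4956, -0.3798, 0.1319]
tcp_rot: [2.051, 2.369, -0.003]
wrist_force: [-4.6, -1.5, 17.7]
width: 0.317
grip_force: 112.6
```

play_rows([
  [-0.2, 0, 0.02, 0, 0, 0],
  [-0.2, 0, 0.01, 0, 0, 0],
  [-0.2, 0, 0.02, 0, 0, 0],
  [-0.2, 0, 0.01, 0, 0, 0],
  [-0.2, 0, 0.01, 0, 0, 0],
])

```text
time: 17.15
tool_pos: [0.4968, -0.3877, 0.1315]
tcp_rot: [2.054, 2.371, 0.0]
wrist_force: [-5.7, 4.2, 20.4]
width: 0.317
grip_force: 112.8
```

play_rows([
  [-0.2, 0, 0.01, 0, 0, 0],
  [-0.2, 0, 0.01, 0, 0, 0],
  [-0.2, 0, 0.01, 0, 0, 0],
  [-0.2, 0, 0.01, 0, 0, 0],
  [-0.2, 0, 0.01, 0, 0, 0],
])

```text
time: 17.57
tool_pos: [0.4985, -0.3997, 0.1309]
tcp_rot: [2.051, 2.368, -0.003]
wrist_force: [-4.8, -0.1, 18.4]
width: 0.317
grip_force: 112.5
```

play_rows([
  [-0.2, 0, 0.01, 0, 0, 0],
  [-0.2, 0, 0.01, 0, 0, 0],
  [-0.2, 0, 0.02, 0, 0, 0],
  [-0.2, 0, 0.01, 0, 0, 0],
  [-0.2, 0, 0.01, 0, 0, 0],
])

```text
time: 17.98
tool_pos: [0.4999, -0.4098, 0.1304]
tcp_rot: [2.051, 2.368, -0.004]
wrist_force: [-5.0, -0.7, 17.7]
width: 0.314
grip_force: 112.5
```

Two more calls bring it to about y = -0.43, and then I'll roll a little onto the landing.

play_rows([
  [-0.2, 0, 0.01, 0, 0, 0],
  [-0.2, 0, 0.01, 0, 0, 0],
  [-0.2, 0, 0.02, 0, 0, 0],
  [-0.2, 0, 0.01, 0, 0, 0],
  [-0.2, 0, 0.01, 0, 0, 0],
])

```text
time: 18.4
tool_pos: [0.5013, -0.4197, 0.1299]
tcp_rot: [2.051, 2.368, -0.004]
wrist_force: [-4.2, -0.8, 17.0]
width: 0.316
grip_force: 112.5
```

play_rows([
  [-0.2, 0, 0.01, 0, 0, 0],
  [-0.2, 0, 0.01, 0, 0, 0],
  [-0.2, 0, 0.02, 0, 0, 0],
  [-0.2, 0, 0.01, 0, 0, 0],
  [-0.2, 0, 0.01, 0, 0, 0],
])

```text
time: 18.82
tool_pos: [0.5027, -0.4297, 0.1294]
tcp_rot: [2.051, 2.368, -0.004]
wrist_force: [-4.1, -1.1, 17.9]
width: 0.317
grip_force: 112.5
```

play_rows([
  [-0.2, 0, 0.01, 0, 0, 0],
  [-0.2, 0, 0.01, 0, 0, 0],
  [0, 0, -0.3, 0, 0, 0],
  [0, 0, -0.5, 0, 0, 0],
  [0, 0, -0.5, 0, 0, 0],
])

```text
time: 19.23
tool_pos: [0.501, -0.4292, 0.1354]
tcp_rot: [-2.056, -2.373, -0.001]
wrist_force: [0.2, 0.4, -3.5]
width: 0.316
grip_force: 109.9
```

play_rows([
  [0, 0, -2, 0, 0, 0],
  [0, 0, -2.8, 0, 0, 0],
  [0, 0, -2.8, 0, 0, 0],
  [0, 0, -2.8, 0, 0, 0],
  [0, 0, -1, 0, 0, 0],
])

```text
time: 19.65
tool_pos: [0.5029, -0.4308, 0.2545]
tcp_rot: [2.053, 2.371, 0.0]
wrist_force: [0.1, -1.3, -2.0]
width: 0.315
grip_force: 109.7
```

play_rows([
  [0, -2.5, 0, 0, 0, 0],
  [0, -2.5, 0, 0, 0, 0],
  [0, -2.5, 0, 0, 0, 0],
  [0, -2.5, 0, 0, 0, 0],
  [0, 0, 0, 0, 0, 0],
])

```text
time: 20.07
tool_pos: [0.398, -0.4438, 0.2481]
tcp_rot: [-2.056, -2.369, 0.002]
wrist_force: [0.4, 0.9, -3.3]
width: 0.314
grip_force: 110.0
```

```bash
python3 - <<'E'
from h import *
i=optics.camera_info('wrist');w=optics.read_camera('wrist');s=optics.read_camera('scene')
cv2.imwrite('pics/f5.png',np.hstack([w[:,:400],cv2.resize(s[215:290,345:475],(400,231),interpolation=2)] if 0 else [w, np.vstack([cv2.resize(s[215:315,390-55:390+5+100],None,fx=1,fy=1)]+[np.zeros((300,160,3),np.uint8)])])[:,:,::-1])
cv2.imwrite('pics/f6.png',cv2.resize(s[215:290,345:475],None,fx=6,fy=6,interpolation=2)[:,:,::-1])
to(.40,-.2,.26,np.pi/2+.145)
E
```

```text
t 20.17 pos [ 0.4015 -0.4437  0.2487] F [ 0.3  0.1 -3.5] d cm [24.15  3.29 -1.08] rot [-0.0006 -0.002  -0.0035] q [-0.88  0.11  1.75  0.    1.28 -1.02]
```

View pics/f6.png

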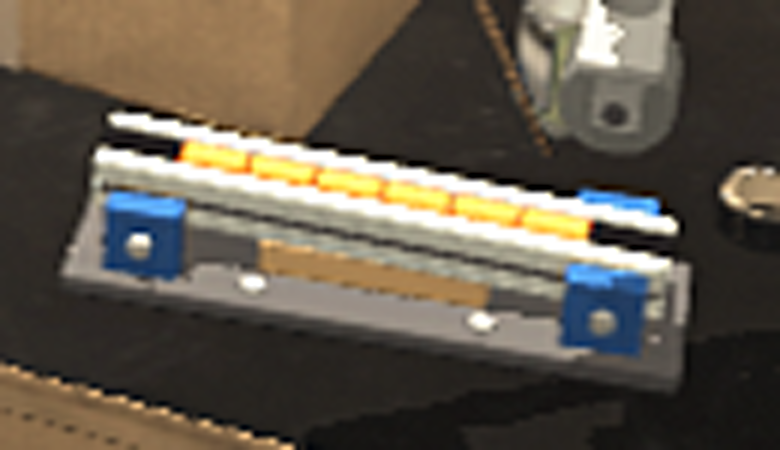

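The crop shows all six links flush in one line between the rail edges, from (180,155) to (590,228), with no steps. Next I carry the roller back.

play_rows([
  [4, 0.5, -0.2, 0, 0, 0],
  [4, 0.5, -0.2, 0, 0, 0],
  [4, 0.5, -0.2, 0, 0, 0],
  [4, 0.5, -0.2, 0, 0, 0],
  [4, 0.5, -0.2, 0, 0, 0],
])

```text
time: 20.58
tool_pos: [0.399, -0.2404, 0.2594]
tcp_rot: [-2.056, -2.374, -0.001]
wrist_force: [1.3, 0.8, -2.8]
width: 0.313
grip_force: 110.0
```

play_rows([
  [4, 0.3, 0, 0, 0, 0],
  [4, 0.3, 0, 0, 0, 0],
  [4, 0.4, 0, 0, 0, 0],
  [4, 0.4, 0, 0, 0, 0],
  [4, 0.4, 0, 0, 0, 0],
])

```text
time: 21.0
tool_pos: [0.3878, -0.0396, 0.2599]
tcp_rot: [-2.057, -2.375, -0.001]
wrist_force: [1.6, -0.5, -3.3]
width: 0.315
grip_force: 110.0
```

play_rows([
  [4, 0.5, 0, 0, 0, 0],
  [4, 0.6, 0, 0, 0, 0],
  [4, 0.6, 0, 0, 0, 0],
  [4, 0.6, 0, 0, 0, 0],
  [4, 0.7, 0, 0, 0, 0],
])

```text
time: 21.42
tool_pos: [0.3885, 0.1631, 0.26]
tcp_rot: [-2.055, -2.376, -0.001]
wrist_force: [1.5, -0.5, -3.0]
width: 0.312
grip_force: 110.0
```

play_rows([
  [4, 0.7, 0, 0, 0, 0],
  [4, 0.7, 0, 0, 0, 0],
  [0, 0, 0, 0, 0, -0.048],
  [0, 0, 0, 0, 0, 0],
])

```text
time: 21.75
tool_pos: [0.3909, 0.2444, 0.2594]
tcp_rot: [-1.99, -2.429, 0.002]
wrist_force: [0.0, -0.3, -3.4]
width: 0.316
grip_force: 110.0
```

```bash
python3 - <<'E'
from h import *
to(.4849,.3806,.20,np.pi/2+.195)
E
```

```text
t 21.75 pos [0.3909 0.2444 0.2594] F [ 0.  -0.3 -3.4] d cm [11.5  11.91  5.93] rot [-0.0014 -0.0002  0.0031] q [ 0.5  -0.17  2.    0.    1.31  0.31]
```

play_rows([
  [2.3, 2.4, 0, 0, 0, 0],
  [2.3, 2.4, 0, 0, 0, 0],
  [2.3, 2.4, 0, 0, 0, 0],
  [2.3, 2.4, 0, 0, 0, 0],
  [2.3, 2.3, 0, 0, 0, 0],
])

```text
time: 22.17
tool_pos: [0.4876, 0.3772, 0.2594]
tcp_rot: [-2.002, -2.421, 0.002]
wrist_force: [-0.5, 0.4, -2.0]
width: 0.314
grip_force: 110.0
```

play_rows([
  [0, 0, 2, 0, 0, 0],
  [0, 0, 2, 0, 0, 0],
  [0, 0, 2, 0, 0, 0],
  [0, 0, 0, 0, 0, 0],
  [0, 0, 0, 0, 0, 0],
])

```text
time: 22.58
tool_pos: [0.4857, 0.3753, 0.1981]
tcp_rot: [-2.001, -2.421, 0.007]
wrist_force: [0.3, 0.0, -3.0]
width: 0.321
grip_force: 110.1
```

```bash
python3 - <<'E'
from h import *
to(.4849,.3806,.0921,np.pi/2+.195)
w=optics.read_camera('wrist');s=optics.read_camera('side')
cv2.imwrite('pics/p7.png',np.hstack([cv2.resize(s[220:340,280:400],(400,400),interpolation=2),w[:,130:530]])[:,:,::-1])
E
```

```text
t 22.58 pos [0.4857 0.3753 0.1981] F [ 0.3  0.  -3. ] d cm [ 0.55  0.07 10.59] rot [-0.0044  0.002  -0.0055] q [ 0.62  0.18  1.77 -0.    1.2   0.43]
```

View pics/p7.png

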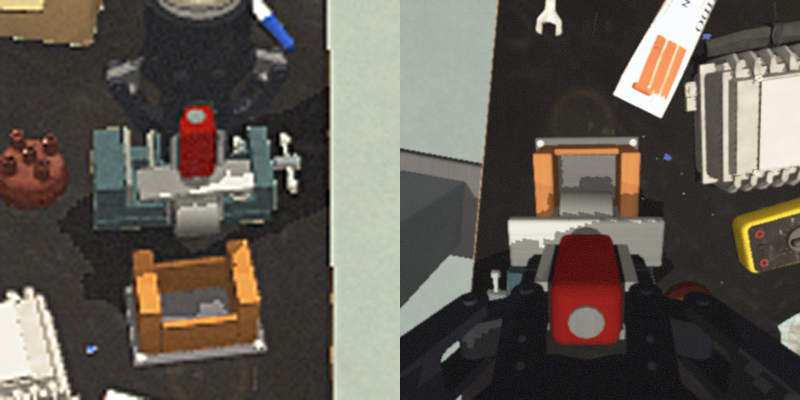

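The side view shows the roller hanging upright above and behind the empty stand. The wrist view has the handle top's circle at (315,323) and the bar's far edge from (238,222) to (392,217). I'll check those against what an upright roller would project to.

```bash
python3 - <<'E'
from h import *
s=sensors.read_state();p=s['tool_pos'];y=.198
ex=np.array([np.cos(y),np.sin(y),0]);ey=np.array([-np.sin(y),np.cos(y),0])
f=lambda a,b,z:proj('wrist',p+a*ex+b*ey+[0,0,z]).round(0)
print('top',f(0,0,.044),'bar +y edge',f(-.045,.015,-.022),f(.045,.015,-.022),'bar lower', f(-.045,.015,-.030))
print('bar if handle pitched .05', f(-.045,.015+.0025,-.022))
im=optics.read_camera('wrist');h=cv2.cvtColor(im[:,:,::-1].copy(),cv2.COLOR_BGR2HSV)
m=cv2.inRange(h,(8,120,80),(20,255,255));m[:, :250]=0;m[250:]=0;m[:100]=0;m[:,380:]=0
c=np.vstack([k for k in cv2.findContours(m,0,2)[0] if cv2.contourArea(k)>100])[:,0]
P=np.array([ray('wrist',u,v,.062)[:2] for u,v in c]);print('wood',P.min(0),P.max(0),c.min(0),c.max(0))
print('expected stand far corners', [proj('wrist',[.4849,.3806,.062]+a*ex+.034*ey).round(0) for a in(-.0475,.0475)])
E
```

```text
top [315. 316.] bar +y edge [236. 218.] [394. 217.] bar lower [239. 213.]
bar if handle pitched .05 [235. 214.]
wood [0.43232173 0.34076944] [0.53926977 0.42321885] [260 146] [366 216]
expected stand far corners [array([260., 149.]), array([365., 148.])]
```

play_rows([
  [0.7, 0.1, 0, 0, 0, 0],
  [0, 0, 2, 0, 0, 0],
  [0, 0, 2, 0, 0, 0],
  [0, 0, 0, 0, 0, 0],
  [0, 0, 0, 0, 0, 0],
])

```text
time: 23.15
tool_pos: [0.4856, 0.3837, 0.1599]
tcp_rot: [-1.999, -2.423, 0.003]
wrist_force: [-0.1, 0.6, -2.6]
width: 0.316
grip_force: 110.1
```

```bash
python3 - <<'E'
from h import *
to(.4846,.382,.0921,np.pi/2+.195)
E
```

```text
t 23.15 pos [0.4856 0.3837 0.1599] F [-0.1  0.6 -2.6] d cm [-0.15 -0.12  6.78] rot [-0.0016  0.0006 -0.004 ] q [0.63 0.21 1.8  0.   1.13 0.44]
```

play_rows([
  [-0.15, -0.1, 1, 0, 0, 0],
  [0, 0, 1.2, 0, 0, 0],
  [0, 0, 1.2, 0, 0, 0],
  [0, 0, 1.2, 0, 0, 0],
  [0, 0, 0.6, 0, 0, 0],
])

```text
time: 23.57
tool_pos: [0.4844, 0.3812, 0.1055]
tcp_rot: [-1.999, -2.422, 0.005]
wrist_force: [0.9, -0.9, -3.4]
width: 0.317
grip_force: 110.2
```

play_rows([
  [0, 0, 0.4, 0, 0, 0],
  [0, 0, 0.3, 0, 0, 0],
  [0, 0, 0.2, 0, 0, 0],
  [0, 0, 0.2, 0, 0, 0],
  [0, 0, 0, 0, 0, 0],
])

```text
time: 23.98
tool_pos: [0.4857, 0.3823, 0.0972]
tcp_rot: [1.999, 2.423, 0.0]
wrist_force: [0.3, 0.2, -3.1]
width: 0.316
grip_force: 110.2
```

```bash
python3 - <<'E'
from h import *
to(.4846,.382,.0921,np.pi/2+.195)
E
```

```text
t 23.98 pos [0.4857 0.3823 0.0972] F [ 0.3  0.2 -3.1] d cm [-0.01 -0.12  0.51] rot [ 0.0003 -0.0001 -0.004 ] q [0.63 0.27 1.86 0.   1.01 0.44]
```

play_rows([
  [0, -0.1, 0.1, 0, 0, 0],
  [0, 0, 0.1, 0, 0, 0],
  [0, 0, 0.1, 0, 0, 0],
  [0, 0, 0.1, 0, 0, 0],
  [0, 0, 0.1, 0, 0, 0],
])

```text
time: 24.4
tool_pos: [0.4847, 0.382, 0.0923]
tcp_rot: [1.999, 2.423, 0.0]
wrist_force: [-1.0, -0.3, -3.0]
width: 0.317
grip_force: 110.2
```

play_rows([
  [0, 0, 0.05, 0, 0, 0],
  [0, 0, 0, 0, 0, 0],
])

```text
time: 24.57
tool_pos: [0.4847, 0.382, 0.0922]
tcp_rot: [1.999, 2.423, 0.0]
wrist_force: [-2.1, -0.5, 1.2]
width: 0.312
grip_force: 110.6
```

The bar is down on the cheeks, at the same height as when I picked it up, so I release it.

play_rows([
  [0, 0, 0, 0, 0, 0],
  [0, 0, 0, 0, 0, 0],
  [0, 0, 0, 0, 0, 0],
  [0, 0, 0, 0, 0, 0],
  [0, 0, 0, 0, 0, 0],
], grip=0, force=40)

```text
time: 24.98
tool_pos: [0.4848, 0.3821, 0.0919]
tcp_rot: [1.999, 2.423, 0.001]
wrist_force: [0.1, -0.4, 1.3]
width: 0.988
grip_force: 0.0
```

play_rows([
  [0, 0, 0, 0, 0, 0],
  [0, 0, 0, 0, 0, 0],
  [0, 0, -0.5, 0, 0, 0],
  [0, 0, -1, 0, 0, 0],
  [0, 0, -1.5, 0, 0, 0],
])

```text
time: 25.4
tool_pos: [0.4837, 0.3813, 0.1211]
tcp_rot: [-1.999, -2.422, 0.004]
wrist_force: [-1.1, -0.2, -0.2]
width: 0.998
grip_force: 0.0
```

play_rows([
  [0, 0, -2.5, 0, 0, 0],
  [0, 0, -2.5, 0, 0, 0],
  [0, 0, -2.5, 0, 0, 0],
  [-2.5, -2, -2.5, 0, 0, 0],
  [-3, -2, 0, 0, 0, 0],
])

```text
time: 25.82
tool_pos: [0.4591, 0.3233, 0.2293]
tcp_rot: [1.995, 2.423, 0.018]
wrist_force: [1.0, -0.3, 1.0]
width: 0.999
grip_force: 0.0
```

play_rows([
  [0, 0, 0, 0, 0, 0],
  [0, 0, 0, 0, 0, 0],
  [0, 0, 0, 0, 0, 0],
])

```text
time: 26.07
tool_pos: [0.4561, 0.3206, 0.2225]
tcp_rot: [2.0, 2.422, 0.003]
wrist_force: [0.4, 0.2, 0.1]
width: 1.0
grip_force: 0.0
```

```bash
python3 - <<'E'
from h import *
im=optics.read_camera('wrist')[:,:,::-1].copy();cv2.imwrite('pics/w8.png',im)
h=cv2.cvtColor(im,cv2.COLOR_BGR2HSV);red=cv2.inRange(h,(0,180,60),(4,255,255))|cv2.inRange(h,(174,180,60),(180,255,255));red[200:]=0
def rect(m,z):
    c=max(cv2.findContours(m,0,2)[0],key=cv2.contourArea)[:,0]
    return c.min(0),c.max(0),cv2.minAreaRect(np.array([ray('wrist',u,v,z)[:2] for u,v in c],np.float32))
print(rect(red,.136));b=cv2.inRange(h,(0,0,170),(180,60,255))
c,d,_=rect(red,.136);k=b*0;k[c[1]-15:d[1]+15,c[0]-50:d[0]+50]=255
print('bar',rect(b&k,.070));print(sensors.read_state()['time'],sensors.read_state()['tool_pos'])
E
```

```text
(array([347, 116], dtype=int32), array([387, 154], dtype=int32), ((0.4828900992870331, 0.3818357586860657), (0.029983695596456528, 0.027127981185913086), 10.986539840698242))
bar (array([311, 113], dtype=int32), array([407, 145], dtype=int32), ((0.48549360036849976, 0.38145583868026733), (0.08877527713775635, 0.029061060398817062), 10.985654830932617))
26.1167 [0.45614497 0.32090998 0.2221391 ]
```

View pics/w8.png

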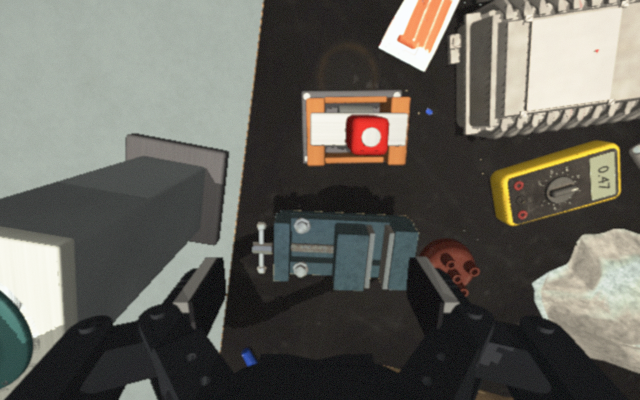

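The roller is parked, with the handle top at (370,136) and the bar flat across both cheeks. Its centre is within 2 mm of where it started, and the gripper is clear.

```bash
python3 -c "
from h import *
print(order.finish_job())"
```

```text
the job is handed in; nothing more can be done
None
```

The job is handed in, with no verdict returned: I rolled all six links flush at about 20 N (highest reading about 25 N), parked the roller upright within about 2 mm of where it started, and touched nothing else, in about 26 s.

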